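Run the fingertips along the lid's catches to close a meal box

TASK

Close the lid of the glass meal box by running your fingertips along its rim: start at the catch beside the pull tab and go along the long edge and round the corner to the last one, gently pressing each of the six raised catches down flat in turn, never two at once. Keep the fingertips close to the rim, no more than about 5 cm above the lid, from the first catch to the last. Do not shove, tip or lift the box, leave the pot, jar, bowl and spoon alone, and finish clear of everything.

Things in the scene. Friction and masses are not known exactly. Their poses are not given: they have to be found in the camera images.
- box: Loose full glass meal box, 1.3 kg. Flat grey lid 160 (x) by 220 (y) mm, top face 70 mm above the counter. Origin: centre of underside, z up. A grey pull tab, 30 x 34 mm, sticks out of the -x edge at the -y corner. Six white catches on the lid's rim: 1-4 in a row along the long -x edge from the tab, then 5-6 along the short +y edge. Each: a rigid tongue 34 x 18 x 3 mm.
- catch1 (a joint): Catch 1, a ramp rising from its hinge at x -67, y -92, z 72.5 mm in the box's frame to its free end, 34 mm further along +y. 0 = free end raised 10 mm (0.30 rad); 0.30 rad = flat on a hard stop, its top 74 mm above the counter. Starts at 0 to 0.07. About 1.5 N down on the free end moves it; no spring, it stays as put.
- catch1_end (a point): Middle of the free end of catch 1, within its 3 mm thickness, moving with it; 72.5 mm above the counter when flat, 82.5 mm at joint 0.
- catch2 (a joint): Catch 2, a ramp rising from its hinge at x -67, y -48, z 72.5 mm in the box's frame to its free end, 34 mm further along +y. 0 = free end raised 10 mm (0.30 rad); 0.30 rad = flat on a hard stop, its top 74 mm above the counter. Starts at 0 to 0.07. About 1.5 N down on the free end moves it; no spring, it stays as put.
- catch2_end (a point): Middle of the free end of catch 2, within its 3 mm thickness, moving with it; 72.5 mm above the counter when flat, 82.5 mm at joint 0.
- catch3 (a joint): Catch 3, a ramp rising from its hinge at x -67, y -4, z 72.5 mm in the box's frame to its free end, 34 mm further along +y. 0 = free end raised 10 mm (0.30 rad); 0.30 rad = flat on a hard stop, its top 74 mm above the counter. Starts at 0 to 0.07. About 1.5 N down on the free end moves it; no spring, it stays as put.
- catch3_end (a point): Middle of the free end of catch 3, within its 3 mm thickness, moving with it; 72.5 mm above the counter when flat, 82.5 mm at joint 0.
- catch4 (a joint): Catch 4, a ramp rising from its hinge at x -67, y 40, z 72.5 mm in the box's frame to its free end, 34 mm further along +y. 0 = free end raised 10 mm (0.30 rad); 0.30 rad = flat on a hard stop, its top 74 mm above the counter. Starts at 0 to 0.07. About 1.5 N down on the free end moves it; no spring, it stays as put.
- catch4_end (a point): Middle of the free end of catch 4, within its 3 mm thickness, moving with it; 72.5 mm above the counter when flat, 82.5 mm at joint 0.
- catch5 (a joint): Catch 5, a ramp rising from its hinge at x -30, y 97, z 72.5 mm in the box's frame to its free end, 34 mm further along +x. 0 = free end raised 10 mm (0.30 rad); 0.30 rad = flat on a hard stop, its top 74 mm above the counter. Starts at 0 to 0.07. About 1.5 N down on the free end moves it; no spring, it stays as put.
- catch5_end (a point): Middle of the free end of catch 5, within its 3 mm thickness, moving with it; 72.5 mm above the counter when flat, 82.5 mm at joint 0.
- catch6 (a joint): Catch 6, a ramp rising from its hinge at x 14, y 97, z 72.5 mm in the box's frame to its free end, 34 mm further along +x. 0 = free end raised 10 mm (0.30 rad); 0.30 rad = flat on a hard stop, its top 74 mm above the counter. Starts at 0 to 0.07. About 1.5 N down on the free end moves it; no spring, it stays as put.
- catch6_end (a point): Middle of the free end of catch 6, within its 3 mm thickness, moving with it; 72.5 mm above the counter when flat, 82.5 mm at joint 0.
- square_pot: Bystander: small square lidded pot, 66 x 66 x 48 mm high, beside the box's +y edge, at least 45 mm from the lid. Origin under its centre.
- jar: Bystander: round glass jar, 62 mm diameter, 75 mm high, beyond the box's +x edge. Origin under its centre.
- bowl: Bystander: small white bowl, 96 mm diameter, 42 mm high, beyond the box's +x edge. Origin under its centre.
- spoon: Bystander: steel spoon with a wooden handle, 170 mm long, lying beyond the box's -y edge. Origin under its middle.

How it is judged:
By the outcome, as a careful person would: the job done as asked, in the order asked, and still so for the second after the job is handed in, with the robot touching nothing.
It also fails if it takes over 58 s, if anything falls off the work surface, if the arm or the gripper's body presses on something with over 40 N, if the wrist force passes 120 N, or if a joint passes its speed limit or range.

ROBOT

A 6-joint arm with a two-finger parallel gripper is mounted at the origin on the work surface. World frame = base frame: x ahead of the robot, y to its left, z up, the work surface at z = 0. Lengths are in m, angles in rad, forces in N, time in s.
With the tool pointing down it reaches from about 0.25 to 0.775 m from the base axis. Payload 8.9 kg.
Tool frame: the origin (TCP) lies between the finger pads, 19 mm behind the fingertips; this is the grasp point; z points along the fingers, y is the line along which they close (so a half turn about z gives the same grasp; the last joint's range is limited). The gripper opens to 85 mm and grips with 20 to 120 N. Pads are 22 mm wide; open, the fingers measure 114 mm over their backs; the gripper's body (76 mm by 85 mm) begins 54 mm behind the grasp point. The pads swing forward as they close: fully open they stand 13 mm farther back than shut.
Start: joints at [-1.372, 0.291, -0.153, 1.127, 0, 1.431], TCP at [0.174, -0.495, 0.25] pointing down, gripper open.
Joint ranges: [-2.52, 2.52], [-0.91, 1.74], [-1.3, 1.37], [-1.96, 2.02], [-1.52, 1.47], [-3.14, 3.14]. Speed limits (rad/s): [2.22, 2.22, 2.79, 3.14, 3.14, 3.14].

INTERFACE

Orientations are given as a unit quaternion [x, y, z, w].
In Python, from workcell import robot gives the robot as it stands.
- The arm moves only by the shell command python3 -m handwheel 'ROWS'. ROWS is JSON, a list of rows, each a list of 7 numbers: the turn, a rotation vector about the tool's x, y, z in rad, then the shift along the tool's x, y, z in m, then the finger opening in m, from 0 to 0.0854. A call has exactly 8 rows; each row shifts and turns the commanded pose from where the row before left it, along the tool's axes as they then stand; what a row does not reach is not made up. A row lasts 1/12 s, in which the tool goes at most 41.7 mm and 7.16 degrees, less where a joint would pass 70% of its speed; a pose out of reach is approached as far as the arm can. A call with a gripper value outside its range is refused whole. The fingers move at their own pace and stop on an object; the grip force is fixed at half the most. Time passes only in rows, so rows that do not move let the fingers close, or fill a call up. It gives the time, the measured TCP pose, the force, the opening and the grip force at its end, in the units of the state.
- robot.get_obs(): the state, without advancing time (a new reading comes with each control period).
- robot.grab_frame(name): name is "side" or "top"; returns a dict with "color" (400x640x3 uint8, red, green, blue), "fx", "fy", "cx", "cy" (pixels), "world_to_cam" (4x4, takes a point from world to camera coordinates). Camera axes: x right, y up, looking along -z (the intrinsics and any distortion apply to the point x, -y, -z); pixel columns grow to the right and rows downward; lengths in m; the calibration is good to about 2 mm. A picture is of the moment at which its call begins. There is no depth.
- robot.close_job(): hands the job in; it is judged then, once.
The state is a dict: "t": time; "qpos": joint angles; "qd": joint speeds; "tau": joint torques, N m; "ee_pos": TCP position; "tcp_rot": TCP orientation; "force": force on the tool from outside, world axes, zero at the start; "moment": the same for the moment, N m; "finger_gap": finger opening in m; "gripper_force": force on a finger pad.
Only numpy, scipy, OpenCV 4.12 (cv2) and the standard library are available. Lean on these libraries where they do the work, as an engineer would, in place of code of your own. Each camera call takes 0.05 s, during which the arm holds its last target. There are 200 camera calls.

## Working session

There is one attempt and no reset: what is moved stays moved. The work goes in short steps, Python scripts to look and compute and a shell command to move; the robot and the scene stay as the last step left them, time stands still between calls to the robot, and variables do not carry over. Pictures are saved under pics/ and viewed, at most 10 in all, crops included, and the job is handed in when it is done.

```bash
mkdir -p pics; ls; python3 - <<'E'
from workcell import robot
import cv2
o=robot.get_obs();print({k:o[k] for k in("t","ee_pos","tcp_rot","force","finger_gap")})
for n in("top","side"):
    f=robot.grab_frame(n);cv2.imwrite(f"pics/{n}0.png",f["color"][:,:,::-1])
    print({k:f[k] for k in f if k!="color"})
E
```

```text
pics
{'t': 0.0, 'ee_pos': array([ 0.17391189, -0.49493343,  0.24944772]), 'tcp_rot': array([ 9.85772244e-01,  1.68085371e-01, -8.63536726e-06, -6.25446942e-04]), 'force': array([-0.0019435 , -0.2355253 ,  1.49309856]), 'finger_gap': 0.08516294629687465}
{'fx': 386.98085513086556, 'fy': 386.98085513086556, 'cx': 317.404127100495, 'cy': 192.29599146595203, 'world_to_cam': array([[ 0.05998424, -0.99819236,  0.00372937,  0.02131149],
       [ 0.97258277,  0.05928544,  0.22487329, -0.6137895 ],
       [-0.2246879 , -0.00986173,  0.97438088, -0.79885979],
       [ 0.        ,  0.        ,  0.        ,  1.        ]])}
{'fx': 429.33726585667654, 'fy': 429.33726585667654, 'cx': 322.29340024025953, 'cy': 206.38535191531903, 'world_to_cam': array([[-0.85725099, -0.51442666,  0.02204441,  0.55471732],
       [ 0.27441279, -0.42022253,  0.8649339 , -0.2173167 ],
       [-0.4356815 ,  0.74751471,  0.50140143, -0.67050027],
       [ 0.        ,  0.        ,  0.        ,  1.        ]])}
```

View pics/top0.png

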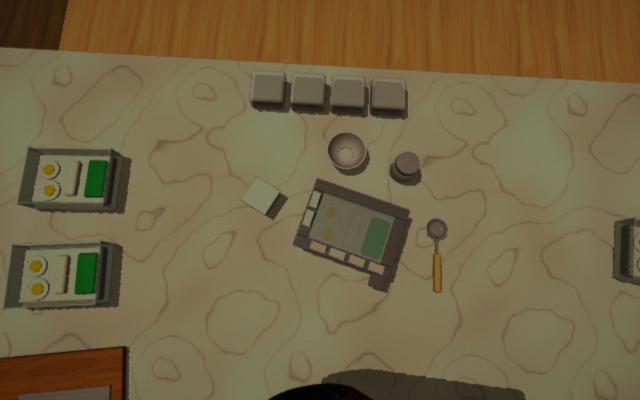

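View pics/side0.png

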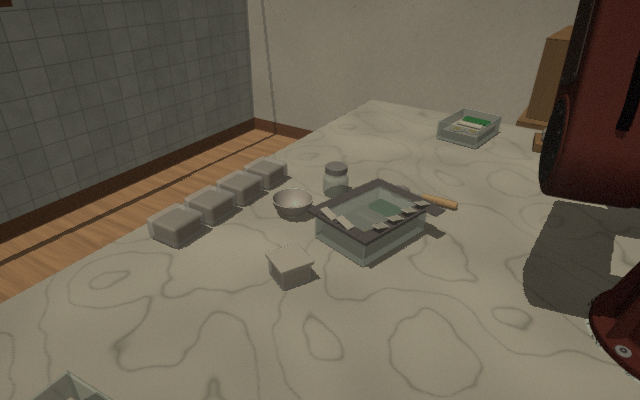

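The top view shows the box with its lid about (355,232) and the tab at (380,283). Catches 1–4 run from (376,269) to (318,247), then 5–6 lie at (308,217) and (314,199). The pot is at (262,196), the bowl (347,151), the jar (405,167) and the spoon (437,255). The side view agrees.

```bash
cat > h.py <<'E'
import numpy as np,cv2
from workcell import robot
def ray(f,u,v,z):
    W=f["world_to_cam"];R=W[:3,:3];c=-R.T@W[:3,3]
    d=R.T@np.array([(u-f["cx"])/f["fx"],-(v-f["cy"])/f["fy"],-1.])
    return c+d*(z-c[2])/d[2]
def proj(f,p):
    q=f["world_to_cam"]@np.r_[p,1]
    return np.array([f["cx"]-f["fx"]*q[0]/q[2],f["cy"]+f["fy"]*q[1]/q[2]])
E
python3 - <<'E'
from h import *
f=robot.grab_frame("top");im=f["color"]
hsv=cv2.cvtColor(im,cv2.COLOR_RGB2HSV)
u0,v0,u1,v1=285,170,420,300
c=cv2.resize(im[v0:v1,u0:u1],None,fx=4,fy=4,interpolation=cv2.INTER_CUBIC)
cv2.imwrite("pics/crop.png",c[:,:,::-1])
for p in[(376,269),(355,262),(337,254),(318,247),(308,217),(314,199),(340,225),(320,185),(400,230),(300,240),(290,260)]:print(p,im[p[1],p[0]],hsv[p[1],p[0]])
E
```

```text
(376, 269) [131 113  82] [ 19  95 131]
(355, 262) [131 114  84] [ 19  91 131]
(337, 254) [132 116  85] [ 20  91 132]
(318, 247) [131 113  82] [ 19  95 131]
(308, 217) [131 126  92] [ 26  76 131]
(314, 199) [130 127  94] [ 27  71 130]
(340, 225) [101  96  75] [ 24  66 101]
(320, 185) [69 57 48] [13 78 69]
(400, 230) [64 53 44] [14 80 64]
(300, 240) [72 60 50] [14 78 72]
(290, 260) [130 121  87] [ 24  84 130]
```

View pics/crop.png

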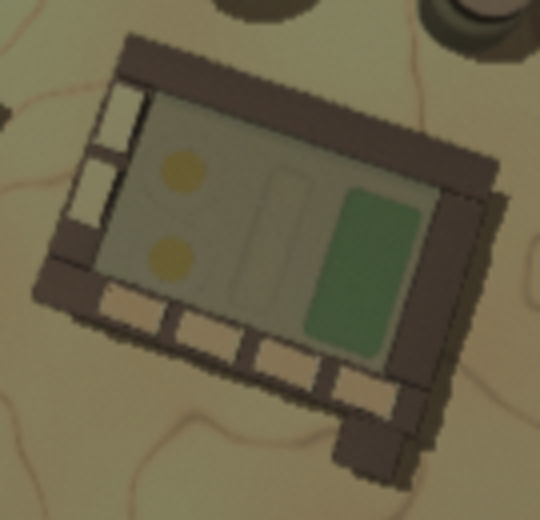

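The crop shows the six white catches clearly, at crop pixels (365,392), (287,363), (209,335), (132,307), (92,192) and (119,118). The dark lid corners are at (128,36), (497,163), (430,447) and (35,300).

```bash
cat > meas.py <<'E'
from h import *
f=robot.grab_frame("top");im=f["color"]
u0,v0=285,170;S=8
c=cv2.resize(im[170:300,285:420],None,fx=S,fy=S,interpolation=cv2.INTER_CUBIC)
m=(c[:,:,0]>103).astype(np.uint8)
n,l,s,cen=cv2.connectedComponentsWithStats(m,connectivity=4)
P=[]
for i in range(1,n):
    a=s[i,4]/S/S
    if 80<a<300: P.append(((cen[i]+.5)/S-.5+[u0,v0],a))
exp=[(376,268),(356.7,260.7),(337,253.7),(318,246.7),(308,218),(314.7,199.5)]
M=[(-67,-75.3),(-67,-31.3),(-67,12.7),(-67,56.7),(-13.3,97),(30.7,97)]
A=[];B=[]
for e,mm in zip(exp,M):
    k=min(P,key=lambda q:np.hypot(*(q[0]-e)));print(k)
    A.append(np.array(mm)/1000);B.append(ray(f,*k[0],.079)[:2])
A=np.array(A);B=np.array(B)
from scipy.spatial.transform import Rotation as Ro
a0,b0=A.mean(0),B.mean(0);x,y=(A-a0).T;X,Y=(B-b0).T
th=np.arctan2((x*Y-y*X).sum(),(x*X+y*Y).sum());R=np.array([[np.cos(th),-np.sin(th)],[np.sin(th),np.cos(th)]])
t=b0-R@a0;print("th",th,np.degrees(th),"centre",t,"res mm",np.round((B-t-A@R.T)*1000,1).tolist())
scale=np.sqrt(((B-b0)**2).sum()/((A-a0)**2).sum());print("scale",scale)
# lid corners by mask of dark
for (u,v),mm in zip([(128,36),(497,163),(35,300)],[(80,110),(80,-110),(-80,110)]):
    w=ray(f,285+(u+.5)/4-.5,170+(v+.5)/4-.5,.07)[:2];print("corner",mm,np.round(((w-t)@R)*1000,1))
for i,(hx,hy) in enumerate([(-67,-58),(-67,-14),(-67,30),(-67,74),(4,97),(48,97)]):print(i+1,t+R@np.array([hx,hy])/1000)
from workcell import robot as r
print(r.get_obs()["ee_pos"])
print("bystanders")
for nm,uv,z in[("pot",(263,194),.048),("bowl",(347,150),.042),("jar",(406,161),.075)]:
    w=ray(f,*uv,z)[:2];print(nm,w,np.round((w-t)@R*1000))
E
python3 meas.py
```

```text
(array([375.79860204, 267.57775346]), np.float64(119.59375))
(array([356.22526955, 260.51831645]), np.float64(120.28125))
(array([336.68542898, 253.5156531 ]), np.float64(121.65625))
(array([317.5199558 , 246.61550962]), np.float64(120.1875))
(array([307.58413367, 217.57736495]), np.float64(119.171875))
(array([314.37617135, 198.98912316]), np.float64(116.71875))
th -0.27311603824651504 -15.648396308858885 centre [ 0.53816574 -0.02124323] res mm [[-0.5, 0.1], [-0.1, -0.1], [0.3, -0.1], [0.7, -0.6], [-0.2, 0.5], [-0.2, 0.2]]
scale 0.9998591762009896
corner (80, 110) [ 78.4 108.4]
corner (80, -110) [  76.7 -109.2]
corner (-80, 110) [-78.6 107.6]
1 [ 0.45800456 -0.05902133]
2 [ 0.46987282 -0.01665219]
3 [0.48174109 0.02571696]
4 [0.49360935 0.0680861 ]
5 [0.56818161 0.07108254]
6 [0.61055075 0.05921428]
[ 0.17394134 -0.49510649  0.24966952]
bystanders
pot [0.60479886 0.18319173] [  9. 215.]
bowl [ 0.72519538 -0.00546512] [176.  66.]
jar [ 0.69542726 -0.13856601] [183. -71.]
```

The fit has residuals under 1 mm and scale 1.000, so the box pose is reliable. Next I close the fingers and turn the tool so its x axis lies along box +y and its y axis along box +x.

```bash
cat > where.py <<'E'
from h import *
from scipy.spatial.transform import Rotation as Ro
th=-0.27312;t=np.array([.53817,-.02124,0])
o=robot.get_obs();Rb=Ro.from_euler('z',th)
T=Ro.from_quat(o["tcp_rot"])
print("t %.2f"%o["t"],"box-frame TCP mm",np.round(Rb.inv().apply(o["ee_pos"]-t)*1000,1),"tool in box\n",np.round((Rb.inv()*T).as_matrix(),3),"F",np.round(o["force"],1),"gap",round(o["finger_gap"],4),"q",np.round(o["qpos"],2))
E
python3 -m handwheel '[[0,0,-0.12,0,0,0,0],[0,0,-0.12,0,0,0,0],[0,0,-0.12,0,0,0,0],[0,0,-0.12,0,0,0,0],[0,0,-0.12,0,0,0,0],[0,0,-0.12,0,0,0,0],[0,0,-0.12,0,0,0,0],[0,0,-0.12,0,0,0,0]]'; python3 where.py
```

```text
t: 0.87
ee_pos: [0.174, -0.4952, 0.2498]
tcp_rot: [0.795, 0.607, 0.0, -0.0]
force: [-0.0, 0.9, -0.1]
finger_gap: 0.0002
gripper_force: 0.0
t 0.87 box-frame TCP mm [-222.9 -554.6  249.8] tool in box
 [[-0.006  1.    -0.   ]
 [ 1.     0.006  0.   ]
 [ 0.    -0.    -1.   ]] F [-0.   0.9 -0.1] gap 0.0002 q [-1.37  0.29 -0.15  1.13  0.    0.47]
```

```bash
python3 -m handwheel '[[0,0,0,0.015,0.005,0,0],[0,0,0,0.03,0.01,0,0],[0,0,0,0.03,0.01,0,0],[0,0,0,0.03,0.01,0,0],[0,0,0,0.03,0.01,0,0],[0,0,0,0.03,0.01,0,0],[0,0,0,0.03,0.01,0,0],[0,0,0,0.03,0.01,0,0]]'
python3 -m handwheel '[[0,0,0,0.03,0.01,0,0],[0,0,0,0.03,0.01,0,0],[0,0,0,0.03,0.01,0,0],[0,0,0,0.03,0.01,0,0],[0,0,0,0.03,0.01,0,0],[0,0,0,0.03,0.01,0,0],[0,0,0,0.03,0.01,0,0],[0,0,0,0.03,0.01,0,0]]'
python3 -m handwheel '[[0,0,0,0.018,0.004,0,0],[0,0,0,0,0,0.02,0],[0,0,0,0,0,0.02,0],[0,0,0,0,0,0.02,0],[0,0,0,0,0,0.02,0],[0,0,0,0,0,0.02,0],[0,0,0,0,0,0.015,0],[0,0,0,0,0,0,0]]'; python3 where.py
```

```text
t: 1.53
ee_pos: [0.3074, -0.2967, 0.25]
tcp_rot: [0.798, 0.603, 0.0, -0.0]
force: [0.8, -1.0, 0.2]
finger_gap: 0.0
gripper_force: 0.0
t: 2.2
ee_pos: [0.4488, -0.087, 0.25]
tcp_rot: [0.798, 0.603, 0.0, -0.0]
force: [0.8, -0.5, 0.3]
finger_gap: -0.0001
gripper_force: 0.0
t: 2.87
ee_pos: [0.455, -0.0717, 0.1325]
tcp_rot: [0.798, 0.603, -0.001, -0.002]
force: [-1.1, 0.6, 1.1]
finger_gap: 0.0004
gripper_force: 0.0
t 2.87 box-frame TCP mm [-66.5 -71.1 132.5] tool in box
 [[ 0.003  1.    -0.005]
 [ 1.    -0.003  0.   ]
 [ 0.    -0.005 -1.   ]] F [-1.1  0.6  1.1] gap 0.0004 q [-0.32  0.28 -0.5   0.79  0.    1.53]
```

```bash
python3 -m handwheel '[[0,0,0,0,0,0.005,0],[0,0,0,0,0,0.005,0],[0,0,0,0,0,0.005,0],[0,0,0,0,0,0.003,0],[0,0,0,0,0,0,0],[0,0,0,0,0,0,0],[0,0,0,0,0,0,0],[0,0,0,0,0,0,0]]'; python3 where.py
python3 - <<'E'
from h import *
f=robot.grab_frame("side")
a=cv2.resize(f["color"][150:270,290:470],None,fx=4,fy=4,interpolation=cv2.INTER_CUBIC)
cv2.imwrite("pics/s1.png",a[:,:,::-1])
E
```

```text
t: 3.53
ee_pos: [0.4576, -0.0732, 0.1173]
tcp_rot: [0.797, 0.604, 0.0, 0.0]
force: [-1.0, 0.1, 0.1]
finger_gap: -0.0
gripper_force: 0.0
t 3.53 box-frame TCP mm [-63.6 -71.8 117.3] tool in box
 [[ 0.     1.     0.001]
 [ 1.    -0.     0.   ]
 [ 0.     0.001 -1.   ]] F [-1.   0.1  0.1] gap -0.0 q [-0.32  0.3  -0.52  0.75  0.    1.53]
```

View pics/s1.png

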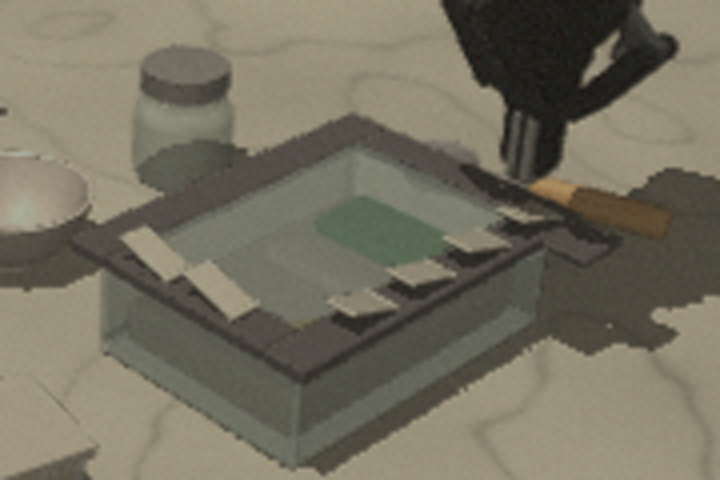

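The crop shows the closed fingertips at about (525,180), just above catch 1, with all six catches still raised. I press slowly.

```bash
python3 -m handwheel '[[0,0,0,0.004,-0.003,0,0],[0,0,0,0,0,0.004,0],[0,0,0,0,0,0.004,0],[0,0,0,0,0,0.003,0],[0,0,0,0,0,0.003,0],[0,0,0,0,0,0.002,0],[0,0,0,0,0,0.002,0],[0,0,0,0,0,0,0]]'; python3 where.py
python3 -m handwheel '[[0,0,0,0,0,0.001,0],[0,0,0,0,0,0.001,0],[0,0,0,0,0,0.001,0],[0,0,0,0,0,0.001,0],[0,0,0,0,0,0.001,0],[0,0,0,0,0,0,0],[0,0,0,0,0,0,0],[0,0,0,0,0,0,0]]'; python3 where.py
```

```text
t: 4.25
ee_pos: [0.4555, -0.0684, 0.0986]
tcp_rot: [0.797, 0.604, -0.0, -0.0]
force: [0.5, -0.1, -0.2]
finger_gap: -0.0002
gripper_force: 0.0
t 4.25 box-frame TCP mm [-66.9 -67.7  98.6] tool in box
 [[-0.  1. -0.]
 [ 1.  0.  0.]
 [ 0. -0. -1.]] F [ 0.5 -0.1 -0.2] gap -0.0002 q [-0.31  0.32 -0.55  0.69  0.    1.54]
t: 4.92
ee_pos: [0.4554, -0.0685, 0.0939]
tcp_rot: [0.797, 0.604, -0.0, -0.0]
force: [-0.1, -0.0, 0.1]
finger_gap: -0.0002
gripper_force: 0.0
t 4.92 box-frame TCP mm [-67.  -67.9  93.9] tool in box
 [[-0.  1. -0.]
 [ 1.  0. -0.]
 [-0. -0. -1.]] F [-0.1 -0.   0.1] gap -0.0002 q [-0.31  0.33 -0.56  0.68 -0.    1.54]
```

```bash
python3 -m handwheel '[[0,0,0,0,0,0.001,0],[0,0,0,0,0,0,0],[0,0,0,0,0,0,0],[0,0,0,0,0,0.001,0],[0,0,0,0,0,0,0],[0,0,0,0,0,0,0],[0,0,0,0,0,0,0],[0,0,0,0,0,0,0]]'; python3 where.py
python3 - <<'E'
from h import *
f=robot.grab_frame("side")
a=cv2.resize(f["color"][170:250,350:470],None,fx=6,fy=6,interpolation=cv2.INTER_CUBIC)
cv2.imwrite("pics/s2.png",cv2.convertScaleAbs(a[:,:,::-1],alpha=1.5))
E
```

```text
t: 5.58
ee_pos: [0.4556, -0.0685, 0.0926]
tcp_rot: [0.797, 0.604, 0.0, 0.0]
force: [-2.4, 0.5, 10.5]
finger_gap: -0.0003
gripper_force: 5.4
t 5.58 box-frame TCP mm [-66.8 -67.8  92.6] tool in box
 [[-0.  1.  0.]
 [ 1.  0. -0.]
 [-0.  0. -1.]] F [-2.4  0.5 10.5] gap -0.0003 q [-0.31  0.33 -0.56  0.68 -0.    1.54]
```

View pics/s2.png

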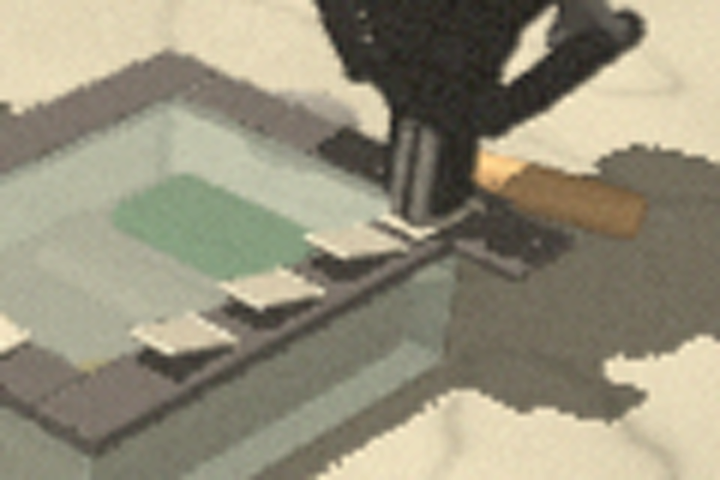

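Catch 1 looks flat under the tip, at about (420,225), with 10 N on the stop and TCP z at 92.6 mm against an expected 93. On to catch 2 with the same stroke, 44 mm further.

```bash
python3 -m handwheel '[[0,0,0,0,0,-0.011,0],[0,0,0,0,0,-0.011,0],[0,0,0,0.015,0,0,0],[0,0,0,0.015,0,0,0],[0,0,0,0.014,0,0,0],[0,0,0,0,0,0,0],[0,0,0,0,0,0,0],[0,0,0,0,0,0.008,0]]' >/dev/null
python3 -m handwheel '[[0,0,0,0,0,0.0015,0],[0,0,0,0,0,0.0015,0],[0,0,0,0,0,0.0015,0],[0,0,0,0,0,0.0015,0],[0,0,0,0,0,0.0015,0],[0,0,0,0,0,0.0015,0],[0,0,0,0,0,0.0015,0],[0,0,0,0,0,0.0015,0]]'; python3 where.py
python3 -m handwheel '[[0,0,0,0,0,0.001,0],[0,0,0,0,0,0,0],[0,0,0,0,0,0,0],[0,0,0,0,0,0.001,0],[0,0,0,0,0,0,0],[0,0,0,0,0,0,0],[0,0,0,0,0,0,0],[0,0,0,0,0,0,0]]'; python3 where.py
```

```text
t: 6.97
ee_pos: [0.4676, -0.026, 0.094]
tcp_rot: [0.797, 0.604, 0.0, 0.0]
force: [-0.4, 1.2, 1.3]
finger_gap: -0.0002
gripper_force: 0.9
t 6.97 box-frame TCP mm [-66.7 -23.6  94. ] tool in box
 [[-0.  1.  0.]
 [ 1.  0.  0.]
 [ 0.  0. -1.]] F [-0.4  1.2  1.3] gap -0.0002 q [-0.21  0.34 -0.54  0.69  0.    1.63]
t: 7.63
ee_pos: [0.4673, -0.0262, 0.0926]
tcp_rot: [0.797, 0.604, -0.0, 0.0]
force: [-2.9, 0.7, 10.0]
finger_gap: -0.0003
gripper_force: 5.2
t 7.63 box-frame TCP mm [-66.9 -23.9  92.6] tool in box
 [[-0.  1.  0.]
 [ 1.  0. -0.]
 [-0.  0. -1.]] F [-2.9  0.7 10. ] gap -0.0003 q [-0.21  0.34 -0.54  0.69 -0.    1.63]
```

Same signature as catch 1. Catches 3 and 4 next.

```bash
python3 -m handwheel '[[0,0,0,0,0,-0.011,0],[0,0,0,0,0,-0.011,0],[0,0,0,0.015,0,0,0],[0,0,0,0.015,0,0,0],[0,0,0,0.014,0,0,0],[0,0,0,0,0,0,0],[0,0,0,0,0,0,0],[0,0,0,0,0,0.008,0]]' >/dev/null
python3 -m handwheel '[[0,0,0,0,0,0.0015,0],[0,0,0,0,0,0.0015,0],[0,0,0,0,0,0.0015,0],[0,0,0,0,0,0.0015,0],[0,0,0,0,0,0.0015,0],[0,0,0,0,0,0.0015,0],[0,0,0,0,0,0.0015,0],[0,0,0,0,0,0.0015,0]]'>/dev/null
python3 -m handwheel '[[0,0,0,0,0,0.001,0],[0,0,0,0,0,0,0],[0,0,0,0,0,0,0],[0,0,0,0,0,0.001,0],[0,0,0,0,0,0,0],[0,0,0,0,0,0,0],[0,0,0,0,0,0,0],[0,0,0,0,0,0,0]]'>/dev/null; python3 where.py
python3 -m handwheel '[[0,0,0,0,0,-0.011,0],[0,0,0,0,0,-0.011,0],[0,0,0,0.015,0,0,0],[0,0,0,0.015,0,0,0],[0,0,0,0.014,0,0,0],[0,0,0,0,0,0,0],[0,0,0,0,0,0,0],[0,0,0,0,0,0.008,0]]' >/dev/null
python3 -m handwheel '[[0,0,0,0,0,0.0015,0],[0,0,0,0,0,0.0015,0],[0,0,0,0,0,0.0015,0],[0,0,0,0,0,0.0015,0],[0,0,0,0,0,0.0015,0],[0,0,0,0,0,0.0015,0],[0,0,0,0,0,0.0015,0],[0,0,0,0,0,0.0015,0]]'>/dev/null
python3 -m handwheel '[[0,0,0,0,0,0.001,0],[0,0,0,0,0,0,0],[0,0,0,0,0,0,0],[0,0,0,0,0,0.001,0],[0,0,0,0,0,0,0],[0,0,0,0,0,0,0],[0,0,0,0,0,0,0],[0,0,0,0,0,0,0]]'>/dev/null; python3 where.py
```

```text
t 9.63 box-frame TCP mm [-66.9  20.1  92.6] tool in box
 [[-0.  1.  0.]
 [ 1.  0. -0.]
 [-0.  0. -1.]] F [-2.9  0.2 11.2] gap -0.0002 q [-0.12  0.36 -0.51  0.7  -0.    1.73]
t 11.63 box-frame TCP mm [-66.9  64.1  92.6] tool in box
 [[-0.  1.  0.]
 [ 1.  0. -0.]
 [-0.  0. -1.]] F [-2.7  0.   9.5] gap -0.0001 q [-0.03  0.39 -0.47  0.71 -0.    1.81]
```

Now round the corner to catch 5: 33 mm along +y, then 59 mm along +x.

```bash
python3 -m handwheel '[[0,0,0,0,0,-0.011,0],[0,0,0,0,0,-0.011,0],[0,0,0,0.017,0,0,0],[0,0,0,0.016,0,0,0],[0,0,0,0,0.02,0,0],[0,0,0,0,0.02,0,0],[0,0,0,0,0.019,0,0],[0,0,0,0,0,0,0]]' >/dev/null
python3 -m handwheel '[[0,0,0,0,0,0,0],[0,0,0,0,0,0.004,0],[0,0,0,0,0,0.004,0],[0,0,0,0,0,0,0],[0,0,0,0,0,0,0],[0,0,0,0,0,0,0],[0,0,0,0,0,0,0],[0,0,0,0,0,0,0]]'>/dev/null; python3 where.py
python3 -m handwheel '[[0,0,0,0,0,0.0015,0],[0,0,0,0,0,0.0015,0],[0,0,0,0,0,0.0015,0],[0,0,0,0,0,0.0015,0],[0,0,0,0,0,0.0015,0],[0,0,0,0,0,0.0015,0],[0,0,0,0,0,0.0015,0],[0,0,0,0,0,0.0015,0]]'>/dev/null
python3 -m handwheel '[[0,0,0,0,0,0.001,0],[0,0,0,0,0,0,0],[0,0,0,0,0,0,0],[0,0,0,0,0,0.001,0],[0,0,0,0,0,0,0],[0,0,0,0,0,0,0],[0,0,0,0,0,0,0],[0,0,0,0,0,0,0]]'>/dev/null; python3 where.py
python3 - <<'E'
from h import *
f=robot.grab_frame("side")
a=cv2.resize(f["color"][160:270,300:450],None,fx=5,fy=5,interpolation=cv2.INTER_CUBIC)
cv2.imwrite("pics/s3.png",cv2.convertScaleAbs(a[:,:,::-1],alpha=1.5))
E
```

```text
t 12.97 box-frame TCP mm [ -7.9  97.3 106.2] tool in box
 [[-0.  1.  0.]
 [ 1.  0.  0.]
 [ 0.  0. -1.]] F [0.2 0.3 0.1] gap 0.0 q [ 0.    0.48 -0.27  0.82 -0.    1.85]
t 14.30 box-frame TCP mm [-8.2 97.3 92.6] tool in box
 [[-0.  1. -0.]
 [ 1.  0. -0.]
 [-0. -0. -1.]] F [-2.5  0.2  9.5] gap -0.0 q [ 0.    0.49 -0.29  0.79  0.    1.85]
```

View pics/s3.png

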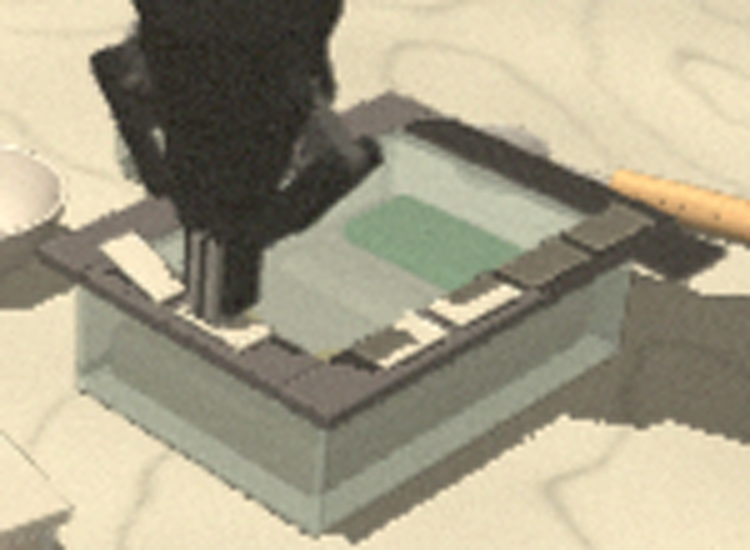

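The crop shows catches 1–4 flat, from (610,228) to (400,340), and catch 5 flat under the tip at (220,325). Only catch 6 is raised, at (145,265). Next, catch 6.

```bash
python3 -m handwheel '[[0,0,0,0,0,-0.011,0],[0,0,0,0,0,-0.011,0],[0,0,0,0,0.015,0,0],[0,0,0,0,0.015,0,0],[0,0,0,0,0.014,0,0],[0,0,0,0,0,0,0],[0,0,0,0,0,0,0],[0,0,0,0,0,0.008,0]]' >/dev/null
python3 -m handwheel '[[0,0,0,0,0,0.0015,0],[0,0,0,0,0,0.0015,0],[0,0,0,0,0,0.0015,0],[0,0,0,0,0,0.0015,0],[0,0,0,0,0,0.0015,0],[0,0,0,0,0,0.0015,0],[0,0,0,0,0,0.0015,0],[0,0,0,0,0,0.0015,0]]'>/dev/null
python3 -m handwheel '[[0,0,0,0,0,0.001,0],[0,0,0,0,0,0,0],[0,0,0,0,0,0,0],[0,0,0,0,0,0.001,0],[0,0,0,0,0,0,0],[0,0,0,0,0,0,0],[0,0,0,0,0,0,0],[0,0,0,0,0,0,0]]'>/dev/null; python3 where.py
```

```text
t 16.35 box-frame TCP mm [36.  97.3 92.6] tool in box
 [[-0.  1.  0.]
 [ 1.  0.  0.]
 [ 0.  0. -1.]] F [-1.8 -0.7 10. ] gap 0.0004 q [-0.02  0.56 -0.17  0.84  0.    1.83]
```

```bash
python3 -m handwheel '[[0,0,0,0,0,-0.005,0],[0,0,0,0,0,-0.015,0],[0,0,0,0,0,-0.025,0],[0,0,0,0,0,-0.03,0],[0,0,0,0,0,-0.03,0],[0,0,0,0,0,-0.03,0],[0,0,0,0,0,-0.02,0],[0,0,0,0,0,0,0]]'>/dev/null
python3 -m handwheel '[[0,0,0,0,-0.02,0,0],[0,0,0,0,-0.035,0,0],[0,0,0,0,-0.035,0,0],[0,0,0,0,-0.035,0,0],[0,0,0,0,-0.035,0,0],[0,0,0,0,-0.035,0,0],[0,0,0,0,-0.035,0,0],[0,0,0,0,-0.02,0,0]]'>/dev/null
python3 -m handwheel '[[0,0,0,0,0,0,0],[0,0,0,0,0,0,0],[0,0,0,0,0,0,0],[0,0,0,0,0,0,0],[0,0,0,0,0,0,0],[0,0,0,0,0,0,0],[0,0,0,0,0,0,0],[0,0,0,0,0,0,0]]'>/dev/null
python3 where.py; python3 meas.py
python3 - <<'E'
from h import *
f=robot.grab_frame("side");g=robot.grab_frame("top")
a=cv2.resize(f["color"][160:270,280:450],(800,518),interpolation=cv2.INTER_CUBIC)
cv2.imwrite("pics/s4.png",cv2.convertScaleAbs(a[:,:,::-1],alpha=1.5))
cv2.imwrite("pics/t4.png",g["color"][:,:,::-1])
E
```

```text
t 18.35 box-frame TCP mm [-213.7   97.2  246.8] tool in box
 [[ 0.  1. -0.]
 [ 1. -0. -0.]
 [-0. -0. -1.]] F [-0.1 -0.2  0.4] gap 0.0004 q [ 0.16  0.02 -0.49  1.06 -0.    2.  ]
(array([375.38263692, 267.6089352 ]), np.float64(143.21875))
(array([355.8842147 , 260.56184628]), np.float64(140.421875))
(array([336.43880998, 253.5939396 ]), np.float64(141.640625))
(array([317.17397065, 246.71472607]), np.float64(140.03125))
(array([307.66680551, 217.7230577 ]), np.float64(133.640625))
(array([314.39559205, 199.2247934 ]), np.float64(129.515625))
th -0.27556587110564407 -15.788761392199445 centre [ 0.53781842 -0.02089481] res mm [[-0.1, 0.5], [0.2, 0.1], [0.4, -0.1], [0.6, -0.3], [-0.4, 0.0], [-0.6, -0.1]]
scale 0.9954061855894203
corner (80, 110) [ 78.6 108.4]
corner (80, -110) [  77.4 -109.2]
corner (-80, 110) [-78.4 107.1]
1 [ 0.45756493 -0.05847642]
2 [ 0.46953696 -0.01613648]
3 [0.48150899 0.02620346]
4 [0.49348101 0.0685434 ]
5 [0.56806038 0.07135715]
6 [0.61040032 0.05938512]
[0.35858897 0.1300046  0.24690114]
bystanders
pot [0.60479886 0.18319173] [  9. 215.]
bowl [ 0.72519538 -0.00546512] [176.  66.]
jar [ 0.69542726 -0.13856601] [184. -70.]
```

View pics/s4.png

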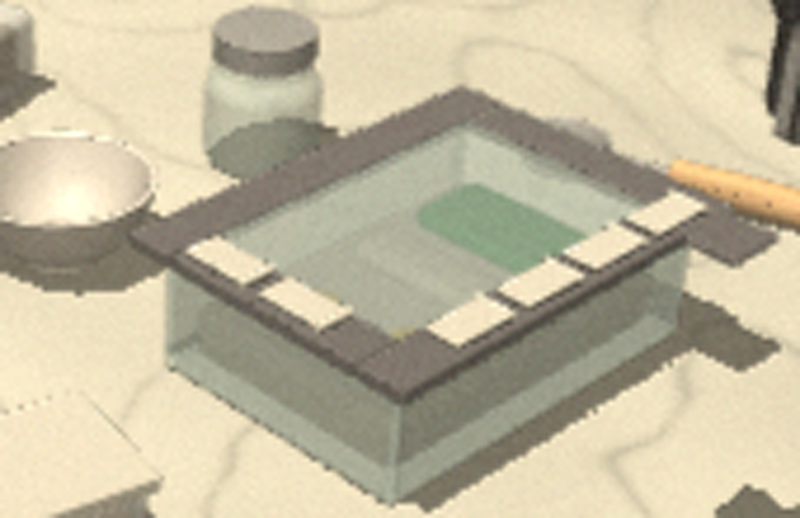

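View pics/t4.png

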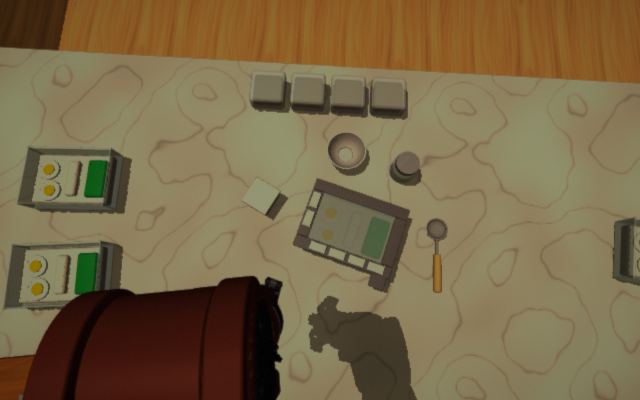

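All six catches lie flat in the side crop, from (665,212) to (470,320), then at (305,300) and (230,260). In the top view the box (355,232), pot (262,196), bowl (347,151), jar (405,167) and spoon (437,255) are unmoved, and the arm is clear of everything.

```bash
python3 -c "
from workcell import robot
print(robot.close_job())"
```

```text
the job is handed in; nothing more can be done
None
```

I pressed all six catches flat one at a time, in order from the tab round the corner, at about 10 N each; the box and the other items stayed where they were, the arm finished clear, and the job was handed in at about 18.5 s.

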